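# Fetch the brass former from the round-knobbed box

## Robot

A 7-joint arm with a two-finger parallel gripper is mounted at the origin on the work surface. World frame = base frame: x ahead of the robot, y to its left, z up, the work surface at z = 0. Lengths are in m, angles in degrees, forces in N, time in s.
With the tool pointing down it reaches from about 0.425 to 0.875 m from the base axis. Payload 4.7 kg.
Tool frame: the origin (TCP) lies midway between the tips of the shut fingers; the grasp point (between the pads) lies 19 mm behind it; z points along the fingers, y is the line along which they close (so a half turn about z gives the same grasp; the last joint's range is limited). The gripper opens to 87 mm and grips with 3 to 60 N. Pads are 19 mm wide; open, the fingers measure 117 mm over their backs; the gripper's body (75 mm by 190 mm) begins 51 mm behind the grasp point.
Start: joints at [71.224, 18.392, -4.016, 83.108, 1.295, 78.541, -3.26], TCP at [0.218, -0.612, 0.183] pointing down, gripper open.
Joint ranges: [-163.93, 163.93], [-17.29, 119.83], [-79.2, 71.16], [3.27, 140.29], [-89.18, 269.18], [5.43, 117.66], [-154.24, 154.24]. Speed limits (degrees/s): [147.25, 147.25, 180, 180, 180, 180, 180].

## Interface

Orientations are given as [roll, pitch, yaw] about the fixed x, y, z axes, in that order (R = Rz(yaw) Ry(pitch) Rx(roll)).
In Python, from cell import env, viewer, boxes_of, masks_of gives the robot as it stands. The module is installed in compiled form; this text tells all that it offers.
- The arm moves only by the tool apply_moves, never from a script. Its argument "moves" is a list of rows, each a list of 7 numbers: the shift along the tool's x, y, z scaled (see below), then the turn, a rotation vector about the tool's x, y, z scaled (see below), then the opening, from 0 (shut) to 1 (fully open). A call has 1 to 20 rows; each row is the pose to reach, as a shift and turn from the pose commanded when the call began, along the tool's axes at that moment; what a row does not reach only later rows make up. The controller multiplies each number of a shift by 0.2 m and each number of a turn by 1.5 rad. A row lasts 1/10 s, in which the tool goes at most 50 mm and 8.59 degrees, less where a joint would pass 70% of its speed; a pose out of reach is approached as far as the arm can. A call with a number of a shift or a turn outside -1 to 1 is refused whole. A call with a gripper value outside its range is refused whole. The fingers move at their own pace and stop on an object; "grip_force" is the grip in N (left out, the last holds). Time passes only in rows, so rows that repeat a pose let the fingers close. It gives the time, the measured TCP pose, the force, the opening and the grip force at its end, in the units of the state.
- env.get_obs(): the state, without advancing time (a new reading comes with each control period).
- viewer.read_camera(name): name is "side" or "top" or "wrist"; returns the picture (480x640x3 uint8, red, green, blue); there is no depth.
- viewer.get_calibration(name): a dict with "fov_y" (degrees; the focal length in pixels is half the picture's height over the tangent of half this angle, whatever the lens; pixels are square), "cx", "cy" (the principal point, pixels), "position" and "orientation" of the camera in the world. Camera axes: x right, y up, looking along -z (the intrinsics and any distortion apply to the point x, -y, -z); pixel columns grow to the right and rows downward; lengths in m; the calibration is good to about 2 mm. A picture is of the moment at which its call begins: read the wrist's pose just before it. get_calibration takes no time and is no camera call; for the wrist camera it gives the pose at the moment of the call.
- env.sign_off(): hands the job in; it is judged then, once.
Trained networks look in the newest picture that a camera, given by its name, has taken for a name from the list of things; names that differ only in an ending like _2 or _b are one class to them, and where a whole thing is asked for, a point or a joint stands for the part that bears it (a point fixed in the world has none). Each returns a list of dicts, best first, with "conf" (0 to 1); they miss things now and then, are a little off and sometimes report something else, mostly with a low value. They report only what shows in the picture. A call takes as long as a camera call. They do not tell look-alikes from the thing itself.
- boxes_of(camera, target): "location" ([column, row] in pixels, amid what is visible of it).
- masks_of(camera, target): "pixels" (480x640 bool, what is visible of it) and "location" ([column, row] in pixels, amid what is visible of it).
The state is a dict: "time_s": time; "qpos": joint angles; "joint_velocities": joint speeds; "effort": joint torques, N m; "tool_pos": TCP position; "tool_rot": TCP orientation; "force": force on the tool from outside, world axes, zero at the start; "wrist_torque": the same for the moment, N m; "grip_width": finger opening in m; "grasp_force": force on a finger pad.
Only numpy, scipy, OpenCV 4.12 (cv2) and the standard library are available. Lean on these libraries where they do the work, as an engineer would, in place of code of your own. Each camera call takes 0.05 s, during which the arm holds its last target. There are 200 camera calls.

## Task

Of the three closed wooden boxes in the row on the bench, slide open only the one whose lid has the single round knob, pushing its lid all the way back. Take out the brass former inside and stand it upright on its foot in the middle of the round wooden turning block, and let go. Leave the other two lids shut and do not disturb the vase, the wooden finial or the hammer; the opened lid may stay open.

Things in the scene. Friction and masses are not known exactly. Their poses are not given: they have to be found in the camera images.
- round_lid (a joint): Sliding plywood lid of the box to open, the one with the single round knob: 0 shut, grows to 0.080 m as the lid slides back along the box's +x (away from the robot); needs about 2 N, stays where left. Lid top face 77.5 mm above the bench, also when open.
- round_box: The box to open. The three boxes stand side by side in a row, 95 mm apart along their y, in any order, all facing alike, row turned up to 15 degrees. Each is 96 mm (x) by 94 mm (y), inside 86 by 84 mm; inner floor 14 mm above the bench, side walls' lid guides up to 81.5 mm. Origin: centre of its underside, 8 mm above the bench; x away from the robot (lid opens that way), z up.
- round_handle (a point): Centre of the top of the round knob on the lid to open; moves with the lid. Dark wood cylinder 26 mm across, 24 mm high, top 101.5 mm above the bench. Axes as the box's: x is the direction in which the lid slides open, z up. With the lid shut the point lies 20 mm in front (-x) of the box's centre.
- former: Brass former standing in the box with the round knob, within about 8 mm of the box's centre: a turned piece 54 mm high, foot 36 mm across up to 10 mm, tapering up to 16 mm height to a round stem 22 mm across up to its flat top. Origin at the centre of its underside, z up along the stem. About 0.2 kg.
- block: Round pale wooden turning block, 120 mm across and 30 mm high, fixed on the bench to the right of the row; flat top. Origin at the centre of its underside, z up.
- bar_lid (a joint): Lid of the box whose handle is one straight wooden bar (50 mm along x, 12 wide, 24 high): 0 shut; to stay shut. Its lid (94 x 83 x 5 mm plywood, top face 77.5 mm above the bench) slides in the same way as round_lid.
- peg_lid (a joint): Lid of the box whose handle is a pair of thin wooden pegs (12 mm across, 24 high, 36 mm apart along x): 0 shut; to stay shut. Its lid (94 x 83 x 5 mm plywood, top face 77.5 mm above the bench) slides in the same way as round_lid.
- vase: Brass vase, a bystander standing beyond the block: 68 mm across, 160 mm high. Origin at the centre of its underside.
- finial: Turned dark wooden finial, a bystander standing just beyond the block: 56 mm across, 62 mm high. Origin at the centre of its underside.
- hammer: Hammer lying on the left of the bench, a bystander: 260 mm long, along its x, head at +x. Origin about its middle, on the bench.
There are look-alikes about, which are no part of the job. Leave any orange or red look-alike of the block alone.

How it is judged:
By the outcome, as a careful person would: the job done as asked, in the order asked, and still so for the second after the job is handed in, with the robot touching nothing.
It also fails if it takes over 48 s, if anything falls off the work surface, if the arm or the gripper's body presses on something with over 40 N, if the wrist force passes 120 N, or if a joint passes its speed limit or range.

## Working session

There is one attempt and no reset: what is moved stays moved. The work goes in short steps, Python scripts to look and compute and a tool call to move; the robot and the scene stay as the last step left them, time stands still between calls to the robot, and variables do not carry over. Pictures are saved under pics/ and viewed, at most 10 in all, crops included, and the job is handed in when it is done.

Besides the shell and the picture viewer there is one more tool, called after "Call:" in YAML: its name, and indented under it one key for each argument. apply_moves: Moves the arm, as the interface text tells. Shifts and turns lie within -1 to 1; 1 stands for 0.2 m of shift or 1.5 rad of turn. Its arguments: {"type":"object","properties":{"moves":{"type":"array","items":{"type":"array","items":{"type":"number","minimum":-1,"maximum":1}}},"grip_force":{"type":"number"}},"required":["moves"]}

```bash
mkdir -p pics
cat > h.py <<'E'
import numpy as np, cv2
from scipy.spatial.transform import Rotation as R
from cell import env, viewer, boxes_of, masks_of
def cal(n): return viewer.get_calibration(n)
def rot(o):
    o=np.array(o,float)
    return o if o.shape==(3,3) else R.from_euler('xyz',o,degrees=True).as_matrix()
def ray(c,px):
    f=240/np.tan(np.radians(c['fov_y'])/2)
    d=rot(c['orientation'])@np.array([(px[0]-c['cx'])/f,-(px[1]-c['cy'])/f,-1])
    return np.array(c['position']),d
def atz(c,px,z):
    p,d=ray(c,px); return p+d*(z-p[2])/d[2]
def proj(c,P):
    f=240/np.tan(np.radians(c['fov_y'])/2)
    q=rot(c['orientation']).T@(np.array(P)-np.array(c['position']))
    return np.array([c['cx']+f*q[0]/-q[2], c['cy']-f*q[1]/-q[2]])
def save(n,name):
    im=viewer.read_camera(n); cv2.imwrite('pics/'+name+'.png',im[:,:,::-1]); return im
E
python3 - <<'E'
from h import *
for n in ['top','side']:
    save(n,n+'1'); c=cal(n); print(n,c)
    for t in ['round_handle','round_box','block','bar_lid','peg_lid','vase','finial','hammer']:
        z={'round_handle':.1015,'block':.03,'bar_lid':.0775,'peg_lid':.0775,'round_box':.0775}.get(t,.05)
        for b in boxes_of(n,t)[:3]: print(t,round(b['conf'],2),np.round(b['location'],1),np.round(atz(c,b['location'],z),3))
o=env.get_obs(); print(o['time_s'],o['tool_pos'],o['tool_rot'],o['grip_width'],o['force'])
E
```

```text
top {'fov_y': 51.64916025906249, 'cx': 323.0835261081227, 'cy': 241.8271144561189, 'position': array([ 0.36724265, -0.02080768,  1.21177678]), 'orientation': array([  6.80972385,   0.98911812, -89.71325157])}
round_handle 0.84 [238.2 214.7] [0.561 0.193 0.101]
round_box 0.69 [241.1 220.7] [0.551 0.19  0.077]
block 0.77 [452.4 264.1] [ 0.456 -0.307  0.03 ]
block 0.7 [491.5 335. ] [ 0.29  -0.394  0.03 ]
block 0.7 [391.3 282.9] [ 0.411 -0.162  0.03 ]
bar_lid 0.74 [284.2 221.7] [0.549 0.09  0.077]
peg_lid 0.93 [320.7 220.9] [0.551 0.005 0.077]
peg_lid 0.44 [242.2 214.9] [0.565 0.188 0.077]
vase 0.79 [399.6 149.9] [ 0.729 -0.183  0.05 ]
finial 0.84 [443.9 185.4] [ 0.642 -0.287  0.05 ]
hammer 0.78 [143.3 248.6] [0.488 0.426 0.05 ]
side {'fov_y': 42.324724204883964, 'cx': 314.9154594131892, 'cy': 240.24294859175745, 'position': array([ 0.04303587, -1.09087057,  1.19621109]), 'orientation': array([ 46.85677653,  -1.02056166, -21.55771709])}
round_handle 0.93 [309.9 195.1] [0.545 0.165 0.101]
round_handle 0.16 [416.8 326.2] [ 0.602 -0.356  0.101]
round_box 0.63 [303.7 195.8] [0.538 0.196 0.077]
block 0.8 [377.8 406.6] [ 0.454 -0.473  0.03 ]
block 0.59 [317.2 414.7] [ 0.326 -0.445  0.03 ]
bar_lid 0.55 [319.4 219.6] [0.542 0.085 0.077]
bar_lid 0.26 [309.  194.9] [0.554 0.195 0.077]
peg_lid 0.86 [329.3 242.1] [ 0.533 -0.008  0.077]
vase 0.65 [426.4 273.7] [ 0.734 -0.178  0.05 ]
finial 0.65 [416.1 326.8] [ 0.626 -0.322  0.05 ]
hammer 0.68 [259.6 174. ] [0.462 0.372 0.05 ]
0.9 [ 0.21781775 -0.61243839  0.18347973] [1.79994908e+02 5.57755977e-03 1.95835423e+01] 0.08722913422151353 [-0.00674021  0.48315316  0.45806476]
```

View pics/top1.png

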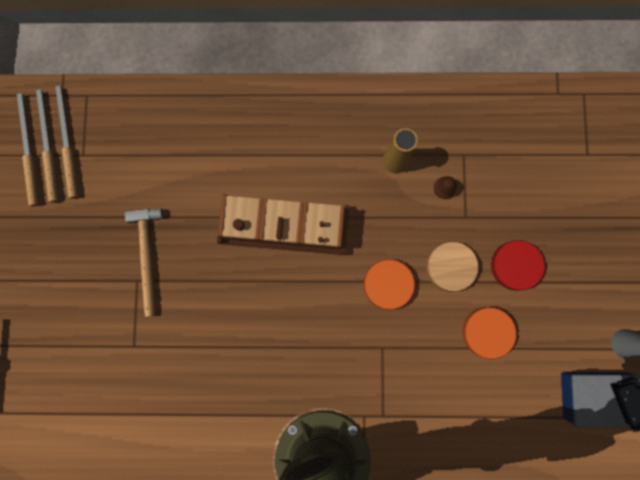

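View pics/side1.png

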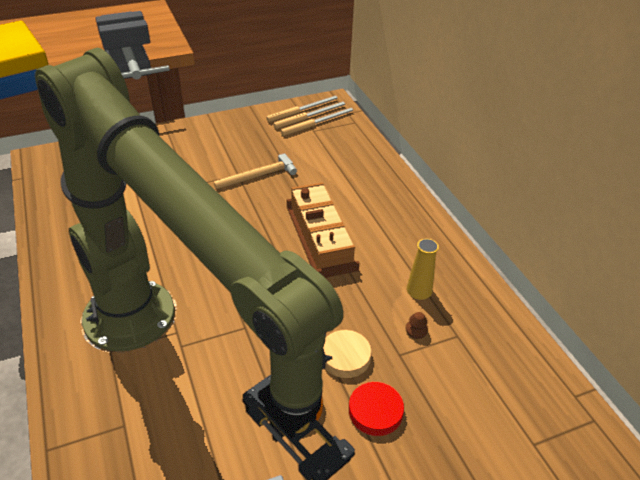

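The top view shows three boxes in a row. The round knob is on the leftmost lid at about (238,225), the bar at (282,229) and the pegs at (324,232). The pale block is at (453,266), with orange and red look-alikes around it, and the finial is at (445,187). The side view agrees with this.

Run:
```python
from h import *
im=viewer.read_camera('top'); c=cal('top')
hsv=cv2.cvtColor(im,cv2.COLOR_RGB2HSV)
for p in [(238,205),(282,208),(324,210),(453,266),(238,225),(264,220),(400,200)]: print(p,hsv[p[1],p[0]])
m=((hsv[...,2]>165)&(hsv[...,0]<25)&(hsv[...,1]<150)).astype(np.uint8)
n,lab,st,ce=cv2.connectedComponentsWithStats(m)
for i in range(1,n):
    if st[i,4]>300:
        pts=np.argwhere(lab==i)[:,::-1].astype(np.float32)
        z=.03 if ce[i][0]>400 else .0775
        w=np.array([atz(c,p,z)[:2] for p in pts]).astype(np.float32)
        print(st[i],ce[i].round(1),[np.round(q,4) for q in cv2.minAreaRect(w)],'circ',cv2.minEnclosingCircle(w))
cr=cv2.resize(im[185:260,210:360],None,fx=5,fy=5,interpolation=cv2.INTER_CUBIC)
cv2.imwrite('pics/crop.png',cr[:,:,::-1])
d=((hsv[...,2]<90)).astype(np.uint8); d[:215]=0;d[235:]=0
n,lab,st,ce=cv2.connectedComponentsWithStats(d)
for i in range(1,n):
    if 20<st[i,4] and 220<ce[i][0]<350: print(st[i],ce[i],atz(c,ce[i],.0895))
for b in masks_of('top','round_handle')[:2]: print(b['conf'],b['location'],b['pixels'].sum(),atz(c,b['location'],.09))
```

```text
(238, 205) [ 16 111 190]
(282, 208) [ 16 113 183]
(324, 210) [ 15 115 178]
(453, 266) [ 15 124 183]
(238, 225) [  9 154  73]
(264, 220) [ 13 132 112]
(400, 200) [ 13 145 109]
[223 196  35  42 953] [240.2 214.7] [array([0.5614, 0.1921]), array([0.0725, 0.0924]), np.float64(85.2534)] circ ((0.5607848763465881, 0.19364406168460846), 0.056073978543281555)
[265 200  34  41 871] [280.6 217.3] [array([0.5532, 0.0972]), array([0.0729, 0.0909]), np.float64(85.5066)] circ ((0.5529502630233765, 0.09673595428466797), 0.05593809857964516)
[ 305  203   35   42 1047] [321.5 222.7] [array([0.5453, 0.0026]), array([0.0733, 0.0918]), np.float64(85.175)] circ ((0.5448946952819824, 0.002298078965395689), 0.05622123181819916)
[139 221  10  95 394] [143.2 269.9] [array([0.4417, 0.4139]), array([0.2185, 0.0108]), np.float64(6.6546)] circ ((0.4419158101081848, 0.411940336227417), 0.10938634723424911)
[ 429  243   48   47 1784] [452.5 265.9] [array([ 0.4516, -0.3076]), array([0.1094, 0.1117]), np.float64(0.1709)] circ ((0.4519158601760864, -0.3074393570423126), 0.05723724141716957)
[277 218  11  17 154] [282.33766234 226.53896104] [0.53618148 0.09278388 0.0895    ]
[234 220  16  10 127] [241.12598425 224.54330709] [0.54058454 0.18760714 0.0895    ]
[321 223   9   4  25] [324.4  224.32] [ 0.54154702 -0.00357276  0.0895    ]
0.87 [240.8, 218.0] 1389 [0.55571287 0.18864079 0.09      ]
```

View pics/crop.png

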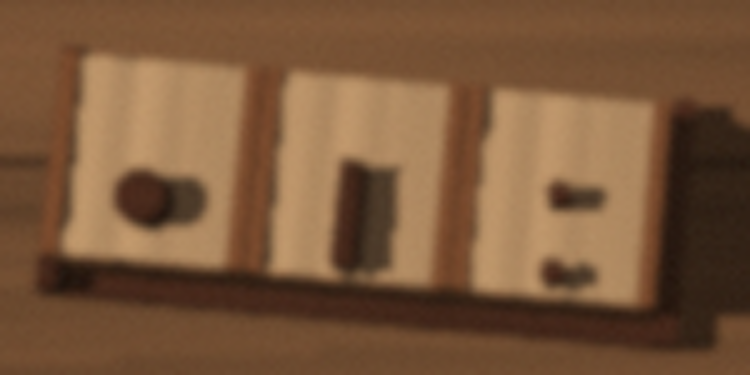

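Estimates so far:
- Row yaw: about -4.8°
- Round box: about (0.561, 0.195)
- Block: about (0.452, -0.307)

I'll move there and refine with the wrist camera on the way.

```bash
cat > plan.py <<'E'
from h import *
import sys
# args: x y z yaw -> row in move units from current pose
o=env.get_obs(); p=np.array(o['tool_pos']); M=rot(o['tool_rot'])
print('t',round(o['time_s'],2),'p',p.round(4),'rpy',np.round(o['tool_rot'],2),'F',np.round(o['force'],1),'w',round(o['grip_width'],4))
for a in sys.argv[1:]:
    x,y,z,yaw=map(float,a.split(','))
    s=M.T@(np.array([x,y,z])-p)/.2
    r=R.from_matrix(M.T@rot([180,0,yaw])).as_rotvec()/1.5
    print(a,'->',s.round(4),r.round(4),'mm',round(np.linalg.norm(s)*200))
E
python3 plan.py .36,-.46,.25,-4.83 .40,-.38,.27,-4.83
```

```text
t 1.0 p [ 0.2178 -0.6124  0.1835] rpy [179.99   0.    19.58] F [0.1 0.9 0.2] w 0.0872
.36,-.46,.25,-4.83 -> [ 0.9252 -0.4798 -0.3325] [1.000e-04 0.000e+00 2.841e-01] mm 219
.40,-.38,.27,-4.83 -> [ 1.2477 -0.7896 -0.4325] [1.000e-04 0.000e+00 2.841e-01] mm 308
```

Call:
apply_moves:
  moves:
    - [0.925, -0.48, -0.333, 0, 0, 0.284, 1]
    - [0.925, -0.48, -0.333, 0, 0, 0.284, 1]
    - [0.925, -0.48, -0.333, 0, 0, 0.284, 1]
    - [0.925, -0.48, -0.333, 0, 0, 0.284, 1]
    - [0.925, -0.48, -0.333, 0, 0, 0.284, 1]
    - [0.925, -0.48, -0.333, 0, 0, 0.284, 1]

```text
time_s: 1.6
tool_pos: [0.3641, -0.4571, 0.2519]
tool_rot: [179.9, -0.2, -4.4]
force: [-0.5, 0.6, -0.5]
grip_width: 0.087
grasp_force: 0.0
```

```bash
python3 plan.py .45,-.31,.27,-4.83
```

```text
t 1.6 p [ 0.3641 -0.4571  0.2519] rpy [179.93  -0.19  -4.39] F [-0.5  0.6 -0.5] w 0.087
.45,-.31,.27,-4.83 -> [ 0.372  -0.7659 -0.0902] [ 0.0008 -0.0022  0.0051] mm 171
```

Call:
apply_moves:
  moves:
    - [0.385, -0.785, -0.1, 0, 0, 0, 1]
    - [0.385, -0.785, -0.1, 0, 0, 0, 1]
    - [0.385, -0.785, -0.1, 0, 0, 0, 1]
    - [0.385, -0.785, -0.1, 0, 0, 0, 1]
    - [0.385, -0.785, -0.1, 0, 0, 0, 1]
    - [0.385, -0.785, -0.1, 0, 0, 0, 1]

```text
time_s: 2.2
tool_pos: [0.4489, -0.3115, 0.2696]
tool_rot: [179.9, 0.1, -4.9]
force: [-0.1, -0.8, -0.5]
grip_width: 0.0869
grasp_force: 0.0
```

```bash
python3 plan.py
python3 - <<'E'
from h import *
c=cal('wrist'); im=save('wrist','w1'); print(c)
for b in masks_of('wrist','block'):
    ys,xs=np.nonzero(b['pixels']); w=np.array([atz(c,(x,y),.03)[:2] for x,y in list(zip(xs,ys))[::7]]).astype(np.float32)
    print(round(b['conf'],2),b['location'],b['pixels'].sum(),xs.min(),xs.max(),ys.min(),ys.max(),w.mean(0),cv2.minEnclosingCircle(w), im[b['pixels']].mean(0))
E
python3 plan.py .46,-.13,.25,-4.83
```

```text
t 2.2 p [ 0.4489 -0.3115  0.2696] rpy [ 1.7994e+02  6.0000e-02 -4.9000e+00] F [-0.1 -0.8 -0.5] w 0.0869
{'fov_y': 59.97240126434739, 'cx': 327.5800183834136, 'cy': 236.06756941440474, 'position': array([ 0.53049687, -0.31730879,  0.47048982]), 'orientation': array([-1.73280262e+01, -3.99064612e-02, -9.48796433e+01])}
0.6 [196.4, 231.0] 9274 140 250 178 284 [ 0.41192812 -0.16025503] ((0.410371333360672, -0.15967519581317902), 0.06334853917360306) [234.168967   126.8280138   42.83556179]
0.57 [397.8, 298.8] 6089 355 449 255 342 [ 0.30901432 -0.38040146] ((0.30273815989494324, -0.38859376311302185), 0.06141616404056549) [227.32895385 109.87025784  34.62194121]
0.55 [321.8, 183.6] 9511 270 380 127 236 [ 0.4532913  -0.30837032] ((0.4517473578453064, -0.3083237409591675), 0.05964251235127449) [236.83156345 188.73493849 119.68920198]
0.4 [297.5, 6.5] 604 272 322 0 16 [ 0.62272495 -0.29755887] ((0.6282519698143005, -0.29656463861465454), 0.023189395666122437) [82.09271523 45.26490066 26.87913907]
t 2.3 p [ 0.4481 -0.3125  0.2694] rpy [ 1.7996e+02  8.0000e-02 -5.0600e+00] F [0.  0.5 0.1] w 0.0869
.46,-.13,.25,-4.83 -> [-0.0213 -0.9144  0.0965] [ 0.0004  0.0009 -0.0027] mm 184
```

View pics/w1.png

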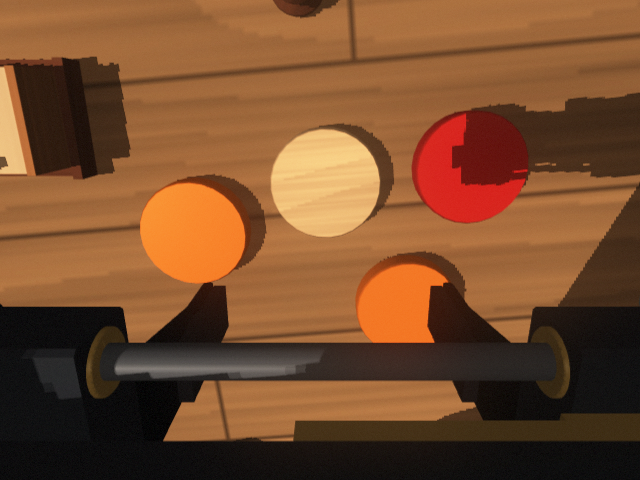

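The wrist view shows the pale block at (325,181). It fits a circle of radius 59.6 mm at (0.452, -0.308), so the calibration is good. Next I go on to the boxes.

Call:
apply_moves:
  moves:
    - [0, -0.95, 0.1, 0, 0, 0, 1]
    - [0, -0.95, 0.1, 0, 0, 0, 1]
    - [0, -0.95, 0.1, 0, 0, 0, 1]
    - [0, -0.95, 0.1, 0, 0, 0, 0.8]
    - [0, -0.95, 0.1, 0, 0, 0, 0.6]

```text
time_s: 2.8
tool_pos: [0.466, -0.1156, 0.2497]
tool_rot: [-179.9, 0.0, -4.4]
force: [0.4, 0.1, 0.2]
grip_width: 0.0777
grasp_force: 0.0
```

Call:
apply_moves:
  moves:
    - [0, -0.95, 0, 0, 0, 0, 0.6]
    - [0, -0.95, 0, 0, 0, 0, 0.6]
    - [0, -0.95, 0, 0, 0, 0, 0.6]
    - [0, -0.95, 0, 0, 0, 0, 0.6]
    - [0, -0.95, 0, 0, 0, 0, 0.6]

```text
time_s: 3.3
tool_pos: [0.482, 0.0733, 0.2503]
tool_rot: [-179.9, -0.0, -4.4]
force: [-0.3, -0.7, -0.0]
grip_width: 0.0528
grasp_force: 0.0
```

Call:
apply_moves:
  moves:
    - [0, -0.6, 0, 0, 0, 0, 0.6]
    - [0, -0.6, 0, 0, 0, 0, 0.6]
    - [0, -0.6, 0, 0, 0, 0, 0.6]
    - [0, -0.6, 0, 0, 0, 0, 0.6]
    - [0, -0.6, 0, 0, 0, 0, 0.6]

```text
time_s: 3.8
tool_pos: [0.4929, 0.1854, 0.2495]
tool_rot: [179.9, 0.0, -5.0]
force: [0.3, -0.2, -0.1]
grip_width: 0.0521
grasp_force: 0.0
```

```bash
python3 plan.py
python3 - <<'E'
from h import *
c=cal('wrist'); im=save('wrist','w2')
for t,z in [('round_handle',.0775),('bar_lid',.0775),('peg_lid',.0775)]:
  for b in masks_of('wrist',t)[:2]:
    ys,xs=np.nonzero(b['pixels']); w=np.array([atz(c,(x,y),z)[:2] for x,y in zip(xs,ys)]).astype(np.float32)
    print(t,round(b['conf'],2),b['location'],b['pixels'].sum(),xs.min(),xs.max(),ys.min(),ys.max(),[np.round(q,4) for q in cv2.minAreaRect(w)])
E
python3 plan.py
```

```text
t 3.8 p [0.4929 0.1854 0.2495] rpy [ 1.7993e+02  4.0000e-02 -5.0000e+00] F [ 0.3 -0.2 -0.1] w 0.0521
round_handle 0.86 [314.6, 120.4] 10201 266 360 66 179 [array([0.5604, 0.1927]), array([0.0797, 0.0945]), np.float64(85.0388)]
bar_lid 0.78 [424.2, 120.3] 10160 377 473 67 181 [array([0.5509, 0.0978]), array([0.0797, 0.0956]), np.float64(85.0239)]
t 4.0 p [0.4926 0.1857 0.2499] rpy [179.94  -0.    -5.05] F [-0.7 -0.3  0.2] w 0.0521
```

View pics/w2.png

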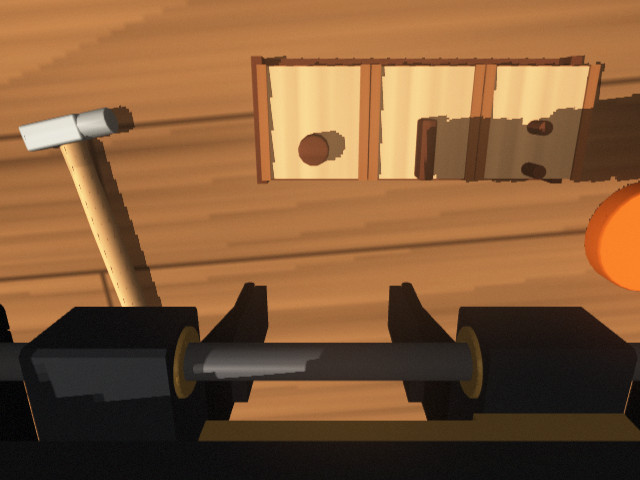

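The wrist view shows the round knob at (313,149), the bar at (426,150) and the pegs at (540,127) and (534,171). The hammer head is around (70,128), well clear.

```bash
python3 - <<'E'
from h import *
c=cal('wrist'); im=cv2.imread('pics/w2.png')
g=cv2.cvtColor(im,cv2.COLOR_BGR2HSV); s=im[125:175,285:350].astype(int)
m=((s[...,2]<150)&(s[...,2]>1.7*s[...,0])&(s[...,2]-s[...,0]>30)).astype(np.uint8)
n,l,st,ce=cv2.connectedComponentsWithStats(m); 
for i in range(1,n):
  if st[i,4]>100: print(st[i]+[285,125,0,0,0],ce[i]+[285,125])
i=1+np.argmax(st[1:,4]); 
print('knob mid',atz(c,ce[i]+[285,125],.0955), 'top', atz(c,(313.5,149),.1015))
lc=np.array([.5604,.1935]);y=np.radians(-5)
k=lc-.02*np.array([np.cos(y),np.sin(y)]); print('expected',k,proj(c,[*k,.1015]),proj(c,[*k,.0775]))
E
python3 plan.py .541,.195,.16,-5 .541,.195,.0865,-5
```

```text
[ 299  131   46   34 1196] [321.02006689 147.09698997]
knob mid [0.54230141 0.18785079 0.0955    ] top [0.5418446  0.19404236 0.1015    ]
expected [0.54047611 0.19524311] [312.21616109 150.80642981] [313.15947587 148.05689908]
t 4.0 p [0.4926 0.1857 0.2499] rpy [179.94  -0.    -5.05] F [-0.7 -0.3  0.2] w 0.0521
.541,.195,.16,-5 -> [ 0.237  -0.0678  0.4493] [ 0.0007 -0.     -0.0006] mm 103
.541,.195,.0865,-5 -> [ 0.237  -0.0682  0.8168] [ 0.0007 -0.     -0.0006] mm 171
```

Both estimates put the knob at (0.541, 0.195). I'll come down around it and grip gently.

Call:
apply_moves:
  moves:
    - [0.237, -0.068, 0.2, 0, 0, 0, 0.6]
    - [0.237, -0.068, 0.4, 0, 0, 0, 0.6]
    - [0.237, -0.068, 0.55, 0, 0, 0, 0.6]
    - [0.237, -0.068, 0.68, 0, 0, 0, 0.6]
    - [0.237, -0.068, 0.76, 0, 0, 0, 0.6]
    - [0.237, -0.068, 0.815, 0, 0, 0, 0.6]
    - [0.237, -0.068, 0.815, 0, 0, 0, 0.45]
    - [0.237, -0.068, 0.815, 0, 0, 0, 0.35]
    - [0.237, -0.068, 0.815, 0, 0, 0, 0.2]
    - [0.237, -0.068, 0.815, 0, 0, 0, 0.2]
    - [0.237, -0.068, 0.815, 0, 0, 0, 0.2]
  grip_force: 8

```text
time_s: 5.1
tool_pos: [0.5408, 0.1979, 0.0878]
tool_rot: [-180.0, -0.1, -4.8]
force: [-0.5, 0.5, -0.7]
grip_width: 0.0215
grasp_force: 0.0
```

```bash
python3 plan.py
python3 - <<'E'
from h import *
im=save('wrist','w3'); c=cal('wrist')
print(proj(c,[.541,.195,.1015]))
E
python3 plan.py
```

```text
t 5.1 p [0.5408 0.1979 0.0878] rpy [-1.7999e+02 -8.0000e-02 -4.8300e+00] F [-0.5  0.5 -0.7] w 0.0215
[335.54785811 280.91316032]
t 5.15 p [0.5406 0.1979 0.0876] rpy [-1.80e+02 -5.00e-02 -4.82e+00] F [-0.3  0.5  0.3] w 0.02
```

View pics/w3.png

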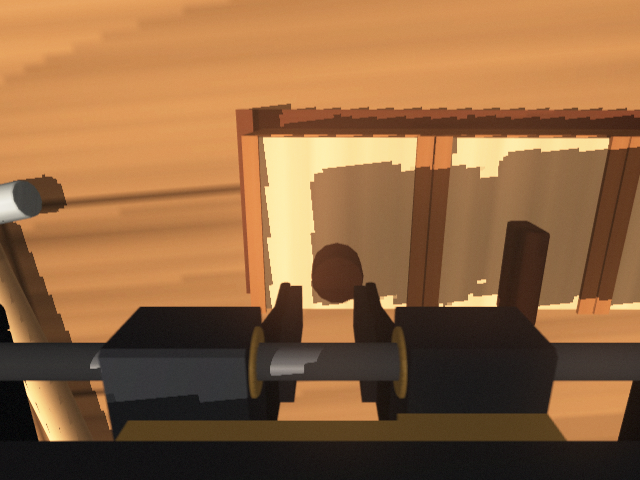

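Run:
```python
from h import *
c=cal('wrist'); o=env.get_obs(); p=np.array(o['tool_pos']); M=rot(o['tool_rot'])
print(o['grip_width'],o['grasp_force'])
for q in [(0,0,0),(0,.01,0),(0,-.01,0),(.0095,.01,0),(.0095,-.01,0),(.0095,-.01,-.019)]: print(q,proj(c,p+M@np.array(q)).round(1))
for z in (.0775,.1015):
  for d in [(0,0),(.013,0),(-.013,0),(0,.013),(0,-.013)]: print(z,d,proj(c,[.541+d[0],.195+d[1],z]).round(1))
im=cv2.imread('pics/w3.png')[210:340,260:420]
cv2.imwrite('pics/w3c.png',cv2.resize(np.clip(im.astype(int)*2,0,255).astype(np.uint8),None,fx=4,fy=4,interpolation=cv2.INTER_CUBIC))
```

```text
0.020011750510996323 0.0
(0, 0, 0) [329.6 271.3]
(0, 0.01, 0) [348.8 271.3]
(0, -0.01, 0) [310.3 271.3]
(0.0095, 0.01, 0) [349.1 254.1]
(0.0095, -0.01, 0) [310.1 254. ]
(0.0095, -0.01, -0.019) [308.5 267.7]
0.0775 (0, 0) [334.8 263.3]
0.0775 (0.013, 0) [332.8 240.5]
0.0775 (-0.013, 0) [336.6 285.2]
0.0775 (0, 0.013) [310.9 265.1]
0.0775 (0, -0.013) [358.7 261.4]
0.1015 (0, 0) [335.5 280.9]
0.1015 (0.013, 0) [333.4 255.9]
0.1015 (-0.013, 0) [337.6 305. ]
0.1015 (0, 0.013) [309. 283.]
0.1015 (0, -0.013) [362.2 278.9]
```

View pics/w3c.png

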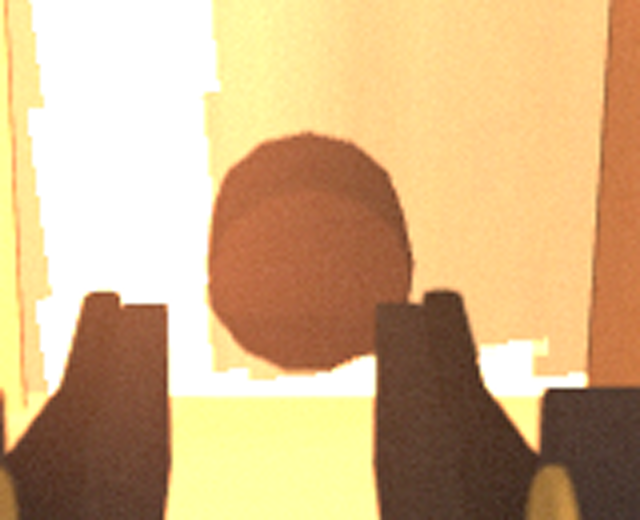

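The fingers shut past 26 mm with no force. In the picture the tips also look higher than the stated TCP. I'll check from the side.

Run:
```python
from h import *
im=viewer.read_camera('side'); c=cal('side')
o=env.get_obs(); p=np.array(o['tool_pos']); print(p,o['grip_width'],o['grasp_force'],o['force'])
print('tcp',proj(c,p),'knob top',proj(c,[.542,.195,.1015]),'tcp+35',proj(c,p+[0,0,.035]),'tcp+70',proj(c,p+[0,0,.07]))
cr=im[110:270,220:420]
cv2.imwrite('pics/s3.png',cv2.resize(cr[:,:,::-1],None,fx=4,fy=3.75,interpolation=cv2.INTER_CUBIC))
```

```text
[0.54054983 0.19787461 0.08742655] 0.018926621539590273 0.0 [ 0.20206729  0.28413926 -0.16093592]
tcp [304.18318623 192.53746908] knob top [305.0530844  189.13501429] tcp+35 [304.25761791 182.7947354 ] tcp+70 [304.33412308 172.78059391]
```

View pics/s3.png

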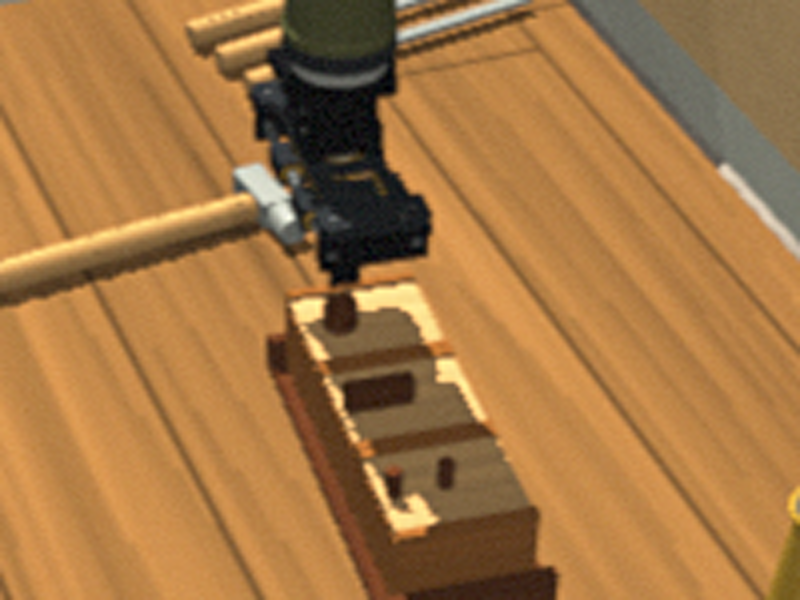

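Side view: the fingertip is at crop (345,280) and the knob top at crop (340,298). The tips are clearly above the knob, so I'll work out the tool offset.

Run:
```python
from h import *
c=cal('side'); o=env.get_obs(); p=np.array(o['tool_pos']); M=rot(o['tool_rot'])
def cr(q): 
    x=proj(c,p+M@np.array(q)); return ((x-[220,110])*[4,3.75]).round(0)
for dz in (0,.02,.03,.035,.04):
  print(dz,'near tip',cr((0,.018,-dz)),cr((-.0095,.01,-dz)),'body',cr((-.0375,.095,-.07-dz)),cr((.0375,.095,-.07-dz)))
  print('  body b',cr((-.0375,.06,-.07-dz)),cr((.0375,.06,-.07-dz)))
```

```text
0 near tip [344. 324.] [328. 320.] body [322. 322.] [430. 305.]
  body b [308. 293.] [415. 275.]
0.02 near tip [344. 303.] [328. 299.] body [322. 300.] [431. 282.]
  body b [308. 270.] [416. 253.]
0.03 near tip [344. 293.] [328. 288.] body [323. 289.] [432. 271.]
  body b [308. 259.] [416. 242.]
0.035 near tip [344. 287.] [328. 283.] body [323. 283.] [432. 266.]
  body b [308. 254.] [416. 237.]
0.04 near tip [344. 282.] [328. 278.] body [323. 278.] [432. 260.]
  body b [308. 248.] [416. 231.]
```

The tips and the gripper body are both about 36 mm higher than the stated TCP implies, so I'll allow for that. I'll reopen, centre on the knob, go down and regrip.

```bash
python3 plan.py .542,.1945,.053,-5
```

```text
t 5.2 p [0.5405 0.1979 0.0874] rpy [ 1.80e+02 -4.00e-02 -4.82e+00] F [ 0.2  0.3 -0.2] w 0.0189
.542,.1945,.053,-5 -> [0.0085 0.0162 0.1721] [-0.     -0.0005  0.0021] mm 35
```

Call:
apply_moves:
  moves:
    - [0.0085, 0.016, 0, 0, 0, 0.002, 0.6]
    - [0.0085, 0.016, 0, 0, 0, 0.002, 0.6]
    - [0.0085, 0.016, 0, 0, 0, 0.002, 0.6]
    - [0.0085, 0.016, 0, 0, 0, 0.002, 0.6]
    - [0.0085, 0.016, 0, 0, 0, 0.002, 0.6]
    - [0.0085, 0.016, 0.03, 0, 0, 0.002, 0.6]
    - [0.0085, 0.016, 0.06, 0, 0, 0.002, 0.6]
    - [0.0085, 0.016, 0.09, 0, 0, 0.002, 0.6]
    - [0.0085, 0.016, 0.12, 0, 0, 0.002, 0.6]
    - [0.0085, 0.016, 0.14, 0, 0, 0.002, 0.6]
    - [0.0085, 0.016, 0.155, 0, 0, 0.002, 0.6]
    - [0.0085, 0.016, 0.155, 0, 0, 0.002, 0.6]

```text
time_s: 6.4
tool_pos: [0.5414, 0.1944, 0.0555]
tool_rot: [180.0, 0.0, -5.0]
force: [-0.6, -0.0, 0.2]
grip_width: 0.0523
grasp_force: 0.0
```

Call:
apply_moves:
  moves:
    - [0, 0, 0.015, 0, 0, 0, 0.4]
    - [0, 0, 0.015, 0, 0, 0, 0.2]
    - [0, 0, 0.015, 0, 0, 0, 0.2]
    - [0, 0, 0.015, 0, 0, 0, 0.2]
    - [0, 0, 0.015, 0, 0, 0, 0.2]
    - [0, 0, 0.015, 0, 0, 0, 0.2]
  grip_force: 8

```text
time_s: 7.0
tool_pos: [0.5417, 0.1933, 0.0531]
tool_rot: [179.9, 0.0, -5.0]
force: [-0.5, -3.6, 2.5]
grip_width: 0.0255
grasp_force: 8.0
```

The knob is gripped at 25.5 mm. Now I'll slide the lid back.

Call:
apply_moves:
  moves:
    - [0.03, 0, 0, 0, 0, 0, 0.2]
    - [0.07, 0, 0, 0, 0, 0, 0.2]
    - [0.11, 0, 0, 0, 0, 0, 0.2]
    - [0.15, 0, 0, 0, 0, 0, 0.2]
    - [0.19, 0, 0, 0, 0, 0, 0.2]
    - [0.23, 0, 0, 0, 0, 0, 0.2]
    - [0.27, 0, 0, 0, 0, 0, 0.2]
    - [0.31, 0, 0, 0, 0, 0, 0.2]
    - [0.345, 0, 0, 0, 0, 0, 0.2]
    - [0.37, 0, 0, 0, 0, 0, 0.2]
    - [0.38, 0, 0, 0, 0, 0, 0.2]
    - [0.385, 0, 0, 0, 0, 0, 0.2]
    - [0.385, 0, 0, 0, 0, 0, 0.2]
  grip_force: 12

```text
time_s: 8.3
tool_pos: [0.6192, 0.1866, 0.0531]
tool_rot: [179.9, -0.0, -5.0]
force: [-1.7, -5.2, 4.1]
grip_width: 0.0251
grasp_force: 12.0
```

Call:
apply_moves:
  moves:
    - [0.008, 0, 0, 0, 0, 0, 0.2]
    - [0.016, 0, 0, 0, 0, 0, 0.2]
    - [0.022, 0, 0, 0, 0, 0, 0.2]
    - [0.028, 0, 0, 0, 0, 0, 0.2]
    - [0.028, 0, 0, 0, 0, 0, 0.2]

```text
time_s: 8.8
tool_pos: [0.6214, 0.1863, 0.053]
tool_rot: [179.8, 0.3, -5.0]
force: [-9.1, -6.1, 9.0]
grip_width: 0.0252
grasp_force: 12.0
```

The lid has reached its stop after 80 mm of travel. I'll release and rise.

Call:
apply_moves:
  moves:
    - [-0.012, 0, 0, 0, 0, 0, 0.6]
    - [-0.012, 0, 0, 0, 0, 0, 0.6]
    - [-0.012, 0, 0, 0, 0, 0, 0.6]
    - [-0.012, 0, 0, 0, 0, 0, 0.6]
    - [-0.012, 0, -0.1, 0, 0, 0, 0.6]
    - [-0.012, 0, -0.25, 0, 0, 0, 0.6]
    - [-0.25, 0, -0.4, 0, 0, 0, 0.5]
    - [-0.5, 0, -0.4, 0, 0, 0, 0.5]
    - [-0.6, 0, -0.4, 0, 0, 0, 0.5]
    - [-0.6, 0, -0.4, 0, 0, 0, 0.5]

```text
time_s: 9.8
tool_pos: [0.5015, 0.1994, 0.1335]
tool_rot: [179.9, -0.0, -4.8]
force: [1.0, 0.1, -0.2]
grip_width: 0.0441
grasp_force: 0.0
```

```bash
python3 - <<'E'
from h import *
c=cal('wrist'); im=save('wrist','w4')
for t,z in [('former',.068),('round_handle',.0775)]:
  for b in masks_of('wrist',t)[:2]:
    ys,xs=np.nonzero(b['pixels']); print(t,round(b['conf'],2),b['location'],b['pixels'].sum(),xs.min(),xs.max(),ys.min(),ys.max(),atz(c,b['location'],z))
y=np.radians(-5); k=np.array([.542,.1945])+.02*np.array([np.cos(y),np.sin(y)]); print('box c',k,proj(c,[*k,.068]))
E
python3 plan.py
```

```text
former 0.76 [324.9, 133.1] 1875 303 351 108 157 [0.56748183 0.19653066 0.068     ]
round_handle 0.82 [336.3, 42.2] 12705 258 408 0 88 [0.6172883  0.18578504 0.0775    ]
box c [0.56192389 0.19275689] [331.64795175 141.67430942]
t 9.95 p [0.5057 0.1975 0.1333] rpy [-1.7998e+02 -8.0000e-02 -5.0300e+00] F [ 0.1 -0.8  0.3] w 0.0435
```

View pics/w4.png

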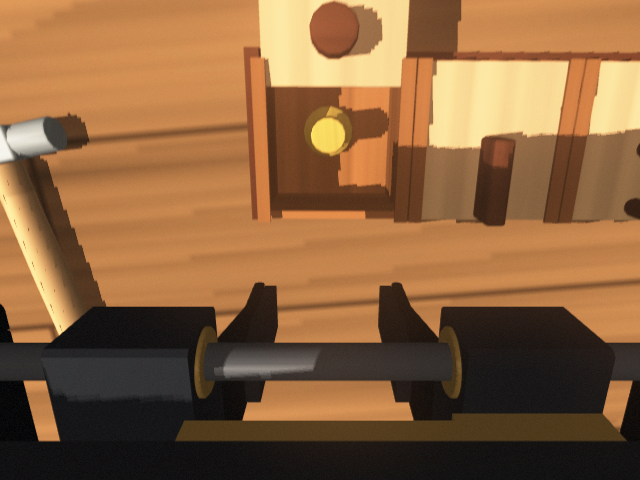

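The lid is open with its knob now at (334,30). The former stands in the box with its bright top at (327,135). I'll measure that top precisely by colour.

Run:
```python
from h import *
c=cal('wrist'); im=viewer.read_camera('wrist').astype(int)
m=((im[...,0]>180)&(im[...,1]>170)&(im[...,2]<120)).astype(np.uint8); m[:100]=0; m[170:]=0
n,l,st,ce=cv2.connectedComponentsWithStats(m); i=1+np.argmax(st[1:,4]); print(st[i],ce[i])
x,y,w,h,_=st[i]; print(atz(c,ce[i],.068), atz(c,(x+w,y+h/2),.068)-atz(c,(x,y+h/2),.068))
k=atz(c,ce[i],.068)
import subprocess
print(subprocess.run(['python3','plan.py']+['%f,%f,%f,-5'%(k[0],k[1],z) for z in (.10,.009)],capture_output=True,text=True).stdout)
```

```text
[308 126  34  35 905] [324.56132597 143.00110497]
[0.56571526 0.19515217 0.068     ] [-0.00186242 -0.0212405   0.        ]
t 10.0 p [0.5058 0.1974 0.133 ] rpy [-1.7996e+02 -4.0000e-02 -5.0600e+00] F [ 0.8 -0.2 -0.2] w 0.0438
0.565715,0.195152,0.100000,-5 -> [ 0.2994 -0.0154  0.1654] [-0.0004 -0.0004 -0.0007] mm 68
0.565715,0.195152,0.009000,-5 -> [ 0.2991 -0.0151  0.6204] [-0.0004 -0.0004 -0.0007] mm 138
```

The former is at (0.5657, 0.1952) and measures 21 mm across the top, which checks out. I'll descend and grasp it.

Call:
apply_moves:
  moves:
    - [0.2, -0.015, 0, 0, 0, 0, 0.42]
    - [0.299, -0.015, 0, 0, 0, 0, 0.42]
    - [0.299, -0.015, 0, 0, 0, 0, 0.42]
    - [0.299, -0.015, 0.1, 0, 0, 0, 0.42]
    - [0.299, -0.015, 0.2, 0, 0, 0, 0.42]
    - [0.299, -0.015, 0.26, 0, 0, 0, 0.42]
    - [0.299, -0.015, 0.32, 0, 0, 0, 0.42]
    - [0.299, -0.015, 0.36, 0, 0, 0, 0.42]
    - [0.299, -0.015, 0.4, 0, 0, 0, 0.42]
    - [0.299, -0.015, 0.4, 0, 0, 0, 0.42]

```text
time_s: 11.0
tool_pos: [0.5638, 0.1952, 0.0521]
tool_rot: [180.0, 0.1, -5.0]
force: [0.8, -0.5, -0.2]
grip_width: 0.0362
grasp_force: 0.0
```

Call:
apply_moves:
  moves:
    - [0, 0, 0.04, 0, 0, 0, 0.42]
    - [0, 0, 0.08, 0, 0, 0, 0.42]
    - [0, 0, 0.12, 0, 0, 0, 0.42]
    - [0, 0, 0.16, 0, 0, 0, 0.42]
    - [0, 0, 0.19, 0, 0, 0, 0.42]
    - [0, 0, 0.21, 0, 0, 0, 0.42]
    - [0, 0, 0.225, 0, 0, 0, 0.42]
    - [0, 0, 0.225, 0, 0, 0, 0.42]

```text
time_s: 11.8
tool_pos: [0.5641, 0.1954, 0.0076]
tool_rot: [180.0, 0.0, -5.0]
force: [0.1, 0.9, 0.0]
grip_width: 0.0368
grasp_force: 0.0
```

Call:
apply_moves:
  moves:
    - [0.008, 0, 0, 0, 0, 0, 0.42]
    - [0.008, 0, 0, 0, 0, 0, 0.3]
    - [0.008, 0, 0, 0, 0, 0, 0.2]
    - [0.008, 0, 0, 0, 0, 0, 0.15]
    - [0.008, 0, 0, 0, 0, 0, 0.15]
    - [0.008, 0, 0, 0, 0, 0, 0.15]
  grip_force: 20

```text
time_s: 12.4
tool_pos: [0.5661, 0.1951, 0.0082]
tool_rot: [180.0, -0.0, -5.0]
force: [-0.2, -0.5, 1.2]
grip_width: 0.0208
grasp_force: 20.0
```

Gripped at 20.8 mm. I'll lift it.

Call:
apply_moves:
  moves:
    - [0, 0, -0.03, 0, 0, 0, 0.15]
    - [0, 0, -0.09, 0, 0, 0, 0.15]
    - [0, 0, -0.17, 0, 0, 0, 0.15]
    - [0, 0, -0.26, 0, 0, 0, 0.15]
    - [0, 0, -0.36, 0, 0, 0, 0.15]
    - [0, 0, -0.46, 0, 0, 0, 0.15]
    - [0, 0, -0.55, 0, 0, 0, 0.15]
    - [0, 0, -0.62, 0, 0, 0, 0.15]
    - [0, 0, -0.65, 0, 0, 0, 0.15]
    - [0, 0, -0.65, 0, 0, 0, 0.15]

```text
time_s: 13.4
tool_pos: [0.5665, 0.1957, 0.1392]
tool_rot: [-180.0, -0.1, -5.0]
force: [-0.4, -0.8, -0.4]
grip_width: 0.0206
grasp_force: 19.9
```

```bash
python3 plan.py .53,.01,.14,-5 .4525,-.308,.14,-5
```

```text
t 13.4 p [0.5665 0.1957 0.1392] rpy [-1.7998e+02 -1.1000e-01 -4.9900e+00] F [-0.4 -0.8 -0.4] w 0.0206
.53,.01,.14,-5 -> [-0.1009  0.9407 -0.0044] [-0.0003 -0.0013  0.0001] mm 189
.4525,-.308,.14,-5 -> [-0.3486  2.5584 -0.0056] [-0.0003 -0.0013  0.0001] mm 516
```

Call:
apply_moves:
  moves:
    - [-0.01, 0.06, 0, 0, 0, 0, 0.15]
    - [-0.03, 0.2, 0, 0, 0, 0, 0.15]
    - [-0.05, 0.36, 0, 0, 0, 0, 0.15]
    - [-0.075, 0.53, 0, 0, 0, 0, 0.15]
    - [-0.095, 0.7, 0, 0, 0, 0, 0.15]
    - [-0.116, 0.853, 0, 0, 0, 0, 0.15]

```text
time_s: 14.0
tool_pos: [0.5262, 0.0244, 0.1368]
tool_rot: [179.9, 0.1, -5.1]
force: [-0.4, 0.5, -2.3]
grip_width: 0.0212
grasp_force: 19.9
```

Call:
apply_moves:
  moves:
    - [-0.02, 0.15, 0, 0, 0, 0, 0.15]
    - [-0.04, 0.3, 0, 0, 0, 0, 0.15]
    - [-0.06, 0.45, 0, 0, 0, 0, 0.15]
    - [-0.08, 0.6, 0, 0, 0, 0, 0.15]
    - [-0.1, 0.73, 0, 0, 0, 0, 0.15]
    - [-0.116, 0.853, 0, 0, 0, 0, 0.15]

```text
time_s: 14.6
tool_pos: [0.4879, -0.1425, 0.1369]
tool_rot: [-180.0, 0.1, -5.1]
force: [0.2, -0.8, -1.5]
grip_width: 0.0208
grasp_force: 19.9
```

Call:
apply_moves:
  moves:
    - [-0.02, 0.15, 0, 0, 0, 0, 0.15]
    - [-0.04, 0.3, 0, 0, 0, 0, 0.15]
    - [-0.06, 0.45, 0, 0, 0, 0, 0.15]
    - [-0.08, 0.6, 0, 0, 0, 0, 0.15]
    - [-0.1, 0.73, 0, 0, 0, 0, 0.15]
    - [-0.11, 0.81, 0, 0, 0, 0, 0.15]
    - [-0.116, 0.853, 0, 0, 0, 0, 0.15]
    - [-0.116, 0.853, 0, 0, 0, 0, 0.15]
    - [-0.116, 0.853, 0, 0, 0, 0, 0.15]

```text
time_s: 15.5
tool_pos: [0.4525, -0.3069, 0.1379]
tool_rot: [-179.9, 0.0, -4.9]
force: [0.2, 1.1, -1.2]
grip_width: 0.021
grasp_force: 19.9
```

```bash
python3 plan.py .4523,-.308,.026,-5
python3 - <<'E'
from h import *
c=cal('wrist'); im=viewer.read_camera('wrist'); cv2.imwrite('pics/w5.png',im[:,:,::-1])
print(proj(c,[.4523,-.308,.03]), proj(c,np.array(env.get_obs()['tool_pos'])+[0,0,.06]))
for t in ['former','block']:
  for b in masks_of('wrist',t)[:4]:
    print(t,round(b['conf'],2),b['location'],b['pixels'].sum(),im[b['pixels']].mean(0).round(),atz(c,b['location'],.03 if t=='block' else .19))
E
```

```text
t 15.5 p [ 0.4525 -0.3069  0.1379] rpy [-1.7994e+02  1.0000e-02 -4.9100e+00] F [ 0.2  1.1 -1.2] w 0.021
.4523,-.308,.026,-5 -> [-2.000e-04  6.100e-03  5.593e-01] [-0.0007  0.0001  0.0011] mm 112
[330.57660324 218.21671986] [329.41768053 330.28588504]
former 0.77 [327.6, 291.8] 5434 [124.  88.  41.] [ 0.46503261 -0.30702182  0.19      ]
block 0.82 [329.6, 208.8] 15500 [247. 217. 144.] [ 0.45975227 -0.3078742   0.03      ]
block 0.69 [145.1, 266.8] 13615 [237. 148.  51.] [ 0.42497782 -0.1575207   0.03      ]
block 0.59 [530.3, 193.9] 20253 [141.  28.  22.] [ 0.45840986 -0.45945087  0.03      ]
```

Call:
apply_moves:
  moves:
    - [0, 0.006, 0.06, 0, 0, 0, 0.15]
    - [0, 0.006, 0.15, 0, 0, 0, 0.15]
    - [0, 0.006, 0.24, 0, 0, 0, 0.15]
    - [0, 0.006, 0.32, 0, 0, 0, 0.15]
    - [0, 0.006, 0.39, 0, 0, 0, 0.15]
    - [0, 0.006, 0.45, 0, 0, 0, 0.15]
    - [0, 0.006, 0.5, 0, 0, 0, 0.15]
    - [0, 0.006, 0.53, 0, 0, 0, 0.15]
    - [0, 0.006, 0.55, 0, 0, 0, 0.15]
    - [0, 0.006, 0.55, 0, 0, 0, 0.15]
    - [0, 0.006, 0.55, 0, 0, 0, 0.15]

```text
time_s: 16.75
tool_pos: [0.4523, -0.3099, 0.0285]
tool_rot: [180.0, -0.0, -5.0]
force: [0.6, 0.2, -1.2]
grip_width: 0.0209
grasp_force: 19.9
```

Call:
apply_moves:
  moves:
    - [0, 0, 0.005, 0, 0, 0, 0.15]
    - [0, 0, 0.01, 0, 0, 0, 0.15]
    - [0, 0, 0.013, 0, 0, 0, 0.15]
    - [0, 0, 0.013, 0, 0, 0, 0.15]

```text
time_s: 17.15
tool_pos: [0.4519, -0.3096, 0.0254]
tool_rot: [180.0, 0.0, -5.0]
force: [-0.1, -0.1, -1.4]
grip_width: 0.0207
grasp_force: 19.9
```

Call:
apply_moves:
  moves:
    - [0, -0.007, 0.003, 0, 0, 0, 0.15]
    - [0, -0.007, 0.006, 0, 0, 0, 0.15]
    - [0, -0.007, 0.008, 0, 0, 0, 0.15]
    - [0, -0.007, 0.008, 0, 0, 0, 0.15]

```text
time_s: 17.55
tool_pos: [0.4524, -0.3091, 0.025]
tool_rot: [179.9, -0.0, -5.0]
force: [-2.1, -1.3, 6.1]
grip_width: 0.0205
grasp_force: 20.0
```

It touched down with 6 N. I'll release and rise.

Call:
apply_moves:
  moves:
    - [0, 0, -0.003, 0, 0, 0, 0.26]
    - [0, 0, -0.003, 0, 0, 0, 0.3]
    - [0, 0, -0.003, 0, 0, 0, 0.42]
    - [0, 0, -0.003, 0, 0, 0, 0.42]
    - [0, 0, -0.003, 0, 0, 0, 0.42]
    - [0, 0, -0.05, 0, 0, 0, 0.42]
    - [0, 0, -0.12, 0, 0, 0, 0.42]
    - [0, 0, -0.25, 0, 0, 0, 0.42]
    - [0, 0, -0.45, 0, 0, 0, 0.42]
    - [0, 0, -0.65, 0, 0, 0, 0.42]
    - [0, 0, -0.8, 0, 0, 0, 0.42]
    - [0, 0, -0.8, 0, 0, 0, 0.42]
    - [0, 0, -0.8, 0, 0, 0, 0.42]

```text
time_s: 18.85
tool_pos: [0.4526, -0.3085, 0.1855]
tool_rot: [179.9, -0.1, -5.0]
force: [-0.5, -0.0, -0.2]
grip_width: 0.0365
grasp_force: 0.0
```

```bash
python3 plan.py
python3 - <<'E'
from h import *
c=cal('wrist'); im=viewer.read_camera('wrist'); I=im.astype(int)
for t in ['former','block']:
  for b in masks_of('wrist',t)[:3]:
    ys,xs=np.nonzero(b['pixels']); print(t,round(b['conf'],2),b['location'],b['pixels'].sum(),xs.min(),xs.max(),ys.min(),ys.max())
x=proj(c,[.4523,-.308,.084]); print('exp top',x,'foot',proj(c,[.4523,-.308,.03]), I[int(x[1]),int(x[0])])
m=((I[...,0]>180)&(I[...,1]>160)&(I[...,2]<100)).astype(np.uint8)
n,l,st,ce=cv2.connectedComponentsWithStats(m)
for i in range(1,n):
  if st[i,4]>300: print(st[i],ce[i],atz(c,ce[i],.084))
c=cal('top'); viewer.read_camera('top')
for t in ['vase','finial','hammer','round_handle','bar_lid','peg_lid','former']:
  for b in boxes_of('top',t)[:1]: print(t,round(b['conf'],2),np.round(b['location'],1))
E
```

```text
t 18.85 p [ 0.4526 -0.3085  0.1855] rpy [ 1.7989e+02 -1.3000e-01 -4.9900e+00] F [-0.5 -0.  -0.2] w 0.0365
former 0.55 [329.0, 211.5] 1567 308 349 187 235
block 0.79 [172.5, 257.1] 12333 104 238 197 308
block 0.59 [421.1, 297.9] 1552 364 465 288 385
block 0.59 [503.8, 183.8] 15393 432 575 116 251
exp top [328.10808389 221.04860598] foot [327.94499963 205.02827155] [246 208  93]
[308 190  36  46 854] [325.37822014 214.92271663] [ 0.4572133  -0.30637125  0.084     ]
[ 105  206   81   70 2941] [138.80448827 234.84529072] [ 0.4540084 -0.1636959  0.084    ]
vase 0.64 [399.4 150.3]
finial 0.93 [445.8 186.1]
hammer 0.81 [143.8 250.6]
round_handle 0.8 [245.5 182.8]
bar_lid 0.62 [281.3 222.4]
peg_lid 0.97 [320.8 221.5]
```

The former's outline matches an upright piece in the middle of the block. The vase, finial, hammer and the other two lids have not moved.

```bash
python3 -c "
from cell import env; print(env.sign_off())"
```

```text
the job is handed in; nothing more can be done
None
```

The round-knob box's lid is pushed fully back, and the brass former stands upright within a few millimetres of the turning block's centre, released. The other lids, vase, finial and hammer show no movement in the last picture, and the job is handed in at about 19 s of the 48 s allowed.

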